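# Let the waiting ring out of the feeder and slide it home in the dial gauge

### The job

Check the next bearing ring: press the feeder's lever down with the fingertips so that the heavy flap rises and the waiting ring slides out onto the run-out plate, then let the lever come back up so that the flap shuts again. Then, with a fingertip, slide that ring flat along the bench, out over the open side of the plate and fully home against both stop pins of the dial gauge, so that it pushes the gauge's plunger in. Do not touch the flap, do not lift the ring, and leave the other things where they are.

Things in the scene. Friction and masses are not known exactly. Their poses are not given: they have to be found in the camera images.
- feeder: Ring feeder fixed to the bench: aluminium chute, 86 mm wide inside, sloping down at 24 degrees towards the robot onto a flat slippery steel run-out plate. Origin at bench level below the flap's front lip, on the chute's centre line; x points up the chute, away from the robot, y left, z up. The slope ends at x = -50 mm, its cheeks at -30 mm. Fulcrum post and lever stand left of it, at y = +85 mm.
- run_out (a point): Where the released ring's centre comes to rest, or up to 20 mm short of it: 12 mm above the bench, 106 mm in front of the feeder's origin; axes as the feeder's. The plate is 4 mm thick. A 14 mm high lip stops the ring at x = -40 mm from here, another is at y = +45 mm; at y = -47 mm the plate is open, with a 4 mm step down to the bench.
- lever_pad (a point): Middle of the top of the black paddle (36 mm along the lever, 24 mm wide) on the long end of the lever; moves with it. At rest 118 mm above the bench, 185 mm in front of the feeder's origin and 85 mm left of it. Fully pressed it has gone down 62 mm, nearly straight (arc of 150 mm radius about the fulcrum pin further up the chute). The lever's bar is 14 mm wide, 85 to 120 mm above the bench.
- lever (a joint): Lever angle, rad: 0 at rest (paddle up), 0.42 fully down on its stop. Nothing holds it down: the flap's weight brings it up again as the finger rises. 2 to 5 N on the paddle moves it.
- flap_lip (a point): Middle of the lower front edge of the heavy dark steel flap (80 x 115 mm, 1.5 kg) that lies over the lower part of the chute; moves with it. 32 mm above the bench when shut, about 55 mm with the lever fully down. Hinged at its upper end; the lever's short toe lifts it by a round bar. This lip holds the ring back; the ring passes when it is above about 44 mm and then takes about a second to run out.
- ring_center (a point): Centre, half-way up, of the bearing ring that waits in the chute behind the flap's lip: ground steel, 80 mm outside, 60 mm bore, 16 mm high, 0.27 kg. Its axis is z. After release it lies flat on the run-out plate.
- gauge_seat (a point): Where the ring's centre must come, 8 mm above the bench (half the ring's height). Two upright steel stop pins (12 mm thick, 22 mm high) have their faces 40 mm from here, 35 degrees to either side of -y. y points out through the gauge's open front, against the ring's arrival; behind the pins are a 84 mm wide crossbar and the dial gauge, to y = -115 mm, at most 33 mm high.
- plunger (a joint): Travel, m, of the gauge's plunger between the pins: 0 out, 0.003 with the ring home against both pins; light spring, under 0.5 N.
- small_ring: Smaller loose bearing ring, 62 mm outside, 12 mm high, flat on the bench between gauge and micrometer; leave alone. Origin under its centre.
- marker: White and black marker pen, 135 mm long, on the bench near the front left; leave alone.
- micrometer: Micrometer, 130 x 48 mm, 12 mm high, lying on the bench to the right of the gauge and the small ring; leave alone.
- parts_tray: Grey parts tray, 75 x 110 mm, 22 mm high, further right; leave alone.

How it is judged (in metres and radians):
On the way, in this order (a step that is already met when the one before it is completed fails the run):
1. the lever, pressed by the fingers, lifts the flap (height (world z) of flap_lip above 0.038 m and contact force between the fingers and lever above 0.3 N), for 0.1 s.
2. the ring has run out onto the plate and the flap is shut again (x of ring_center in the frame of feeder below -0.075 m and height (world z) of flap_lip below 0.035 m), for 0.2 s.
At the end, for the whole second after the job is handed in: The ring lies flat on the bench against both stop pins, its centre within 4 mm of the gauge's seat and the plunger pushed in by more than 1.5 mm; the flap is shut (lip within 3 mm of its lowest height) and the lever back up (under 0.06 rad) (horizontal distance between ring_center and gauge_seat below 0.004 m and value of joint plunger above 0.0015 m and angle between ring_center's own z axis and vertical below 0.06 rad and height (world z) of ring_center below 0.012 m and height (world z) of flap_lip below 0.035 m and value of joint lever below 0.06 rad); the robot touches nothing.
It fails at once if the ring is lifted (height (world z) of ring_center above 0.075 m or (x of ring_center in the frame of feeder below -0.06 m and height (world z) of ring_center above 0.035 m)).
It fails at once if the flap is touched by the robot (contact force between any of the fingers, the arm and flap above 0.5 N).
It fails at once if another thing on the bench is moved (distance of any of small_ring, micrometer, parts_tray from where it was at the start of the episode above 0.015 m or distance of marker from where it was at the start of the episode above 0.02 m).
It also fails if it takes over 54 s, if anything falls off the work surface, if the arm or the gripper's body presses on something with over 40 N, if the wrist force passes 120 N, or if a joint passes its speed limit or range.

### The arm

A 6-joint arm with a two-finger parallel gripper is mounted at the origin on a cart in front of the work surface, level with it; the furniture and walls round the work are solid. World frame = base frame: x ahead of the robot, y to its left, z up, the work surface at z = 0. Lengths are in m, angles in degrees, forces in N, time in s.
With the tool pointing down it reaches from about 0.3 to 0.75 m from the base axis. Payload 8.5 kg.
Tool frame: the origin (TCP) lies between the finger pads; the fingertips stand 8 mm ahead of it and the grasp point (between the pads) lies 11 mm behind it; y points along the fingers, z is the direction in which the jaws open and shut, and the axes are right-handed (so a half turn about y gives the same grasp; the last joint's range is limited). The gripper opens to 85 mm and grips with 20 to 120 N. Pads are 22 mm wide; open, the fingers measure 114 mm over their backs; the gripper's body (76 mm by 85 mm) begins 54 mm behind the grasp point. The pads swing forward as they close: fully open they stand 13 mm farther back than shut.
Start: joints at [50.919, 21.807, 74.336, -0, 83.858, -12.336], TCP at [0.248, 0.491, 0.214] pointing down, gripper open.
Joint ranges: [-178.18, 178.18], [-50.72, 133.34], [12.68, 142.11], [-81.47, 261.47], [9.98, 163.14], [-165.26, 165.26]. Speed limits (degrees/s): [136.94, 136.94, 180, 180, 180, 180].

### API

Orientations are given as a 3x3 rotation matrix whose columns are the frame's x, y, z axes.
In Python, from rig import env, get_image gives the robot as it stands.
- The arm moves only by the tool move_arm, never from a script. Its argument "targets" is one flat list of numbers, 6 for each row, row after row: the shift along the tool's x, y, z in mm, then the turn, a rotation vector about the tool's x, y, z in rad. A call has exactly 5 rows; each row shifts and turns the commanded pose from where the row before left it, along the tool's axes as they then stand; what a row does not reach is not made up. A row lasts 1/8 s, in which the tool goes at most 62.5 mm and 10.7 degrees, less where a joint would pass 70% of its speed; a pose out of reach is approached as far as the arm can. A call is refused whole if a number of a shift passes 62.5 or a number of a turn 0.188, either way. A call with a gripper value outside its range is refused whole. "hand" is the opening, from -1 (shut) to 1 (fully open), so that 0 is half open, set as the call begins (left out, the last holds). The fingers move at their own pace and stop on an object; "squeeze" is the grip in N (left out, the last holds). Time passes only in rows, so rows that do not move let the fingers close, or fill a call up. It gives the time, the measured TCP pose, the force and the opening at its end, in the units of the state.
- env.observe(): the state, without advancing time (a new reading comes with each control period).
- get_image(name): name is "side" or "top" or "wrist"; returns a dict with "pixels" (384x512x3 uint8, red, green, blue), "z_map" (384x512 float32, m along the optical axis (not along the pixel's ray), 0 where there is no reading), "intrinsics" (3x3 intrinsics, pixels), "R" (3x3) and "t" (3): a world point X has camera coordinates R X + t; the wrist camera has in their place "mount" (4x4, takes a point from camera to tool coordinates, whose origin is the TCP and whose axes are the tool frame's). Camera axes: x right, y down, z forward; pixel columns grow to the right and rows downward; lengths in m; the calibration is good to about 2 mm. A picture is of the moment at which its call begins: read the wrist's pose just before it.
- env.close_job(): hands the job in, once; it reports no verdict.
The state is a dict: "time_s": time; "q": joint angles; "qvel": joint speeds; "joint_efforts": joint torques, N m; "position": TCP position; "tool_rot": TCP orientation; "ft_force": force on the tool from outside, world axes, zero at the start; "wrist_torque": the same for the moment, N m; "grip_width": finger opening in m.
Only numpy, scipy, OpenCV 4.12 (cv2) and the standard library are available. Lean on these libraries where they do the work, as an engineer would, in place of code of your own. Each camera call takes 0.05 s, during which the arm holds its last target.

## Working session

There is one attempt and no reset: what is moved stays moved. The work goes in short steps, Python scripts to look and compute and a tool call to move; the robot and the scene stay as the last step left them, time stands still between calls to the robot, and variables do not carry over. Pictures are saved under pics/ and viewed, and the job is handed in when it is done.

Besides the shell and the picture viewer there is one more tool, called after ">>>" as name(argument=value, ...), one argument or row to a line, values as JSON. move_arm: Moves the arm, as the interface text tells. Its arguments: {"type":"object","properties":{"targets":{"type":"array"},"hand":{"type":"number"},"squeeze":{"type":"number"}},"required":["targets"]}

```bash
ls; mkdir -p pics; cat > h.py <<'E'
import numpy as np, cv2
from rig import env, get_image
def cloud(im):
    K=im["intrinsics"];z=im["z_map"];v,u=np.mgrid[:z.shape[0],:z.shape[1]]
    P=np.stack([(u-K[0,2])*z/K[0,0],(v-K[1,2])*z/K[1,1],z],-1)
    W=(P-im["t"])@im["R"]; W[z==0]=np.nan
    return W
def save(im,n): cv2.imwrite("pics/"+n,im["pixels"][...,::-1])
E
python3 - <<'E'
from h import *
s=env.observe();print(s)
for n in ("side","top","wrist"):
    im=get_image(n);save(im,n+"0.png")
    print(n,im["intrinsics"].round(1).tolist(),[ (k,np.round(im[k],3).tolist()) for k in ("R","t","mount") if k in im])
    np.savez("pics/"+n+"0.npz",**im)
E
```

```text
pics
{'time_s': 0.0, 'q': array([ 5.09196277e+01,  2.18411499e+01,  7.43851420e+01, -2.59454732e-03,
        8.38562934e+01, -1.23361635e+01]), 'qvel': array([-0.10063443,  0.09351858, -0.03321821, -0.03003153,  0.00177161,
        0.05619591]), 'joint_efforts': array([-6.08803930e-04, -4.48460591e+01, -2.31276262e+01, -3.14521913e-04,
        4.94460168e-03,  2.45828949e-05]), 'position': array([0.24731858, 0.49090558, 0.213508  ]), 'tool_rot': array([[ 8.93026513e-01, -8.73713740e-04,  4.50003203e-01],
       [-4.50003974e-01, -1.14727643e-03,  8.93025815e-01],
       [-2.63970855e-04, -9.99998960e-01, -1.41772293e-03]]), 'ft_force': array([-0.038745  ,  0.87615467, -0.64461063]), 'wrist_torque': array([ 0.02550741, -0.0604675 , -0.01308707]), 'grip_width': 0.08561981514427211}
side [[352.9, 0.0, 256.2], [0.0, 352.9, 196.6], [0.0, 0.0, 1.0]] [('R', [[-0.999, -0.043, -0.026], [0.003, 0.467, -0.884], [0.051, -0.883, -0.466]]), ('t', [0.581, 0.053, 1.028])]
top [[430.8, 0.0, 251.0], [0.0, 430.8, 197.5], [0.0, 0.0, 1.0]] [('R', [[0.029, -1.0, -0.0], [-0.999, -0.029, -0.043], [0.043, 0.001, -0.999]]), ('t', [0.023, 0.558, 1.194])]
wrist [[302.4, 0.0, 251.8], [0.0, 302.4, 190.8], [0.0, 0.0, 1.0]] [('mount', [[-0.001, 0.961, 0.277, -0.071], [-0.0, -0.277, 0.961, -0.161], [1.0, 0.001, 0.0, -0.001], [0.0, 0.0, 0.0, 1.0]])]
```

View pics/top0.png

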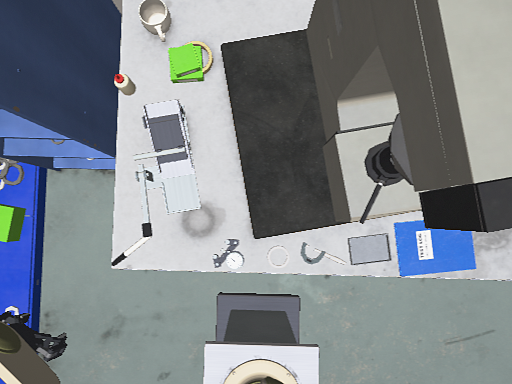

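View pics/side0.png

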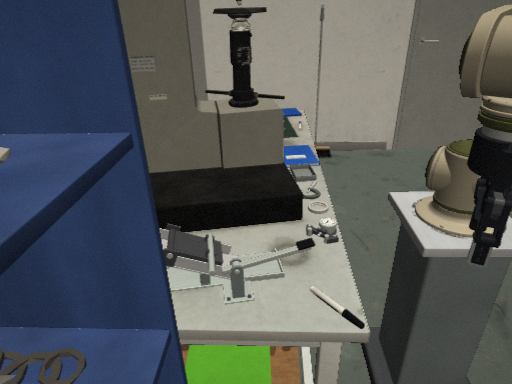

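View pics/wrist0.png

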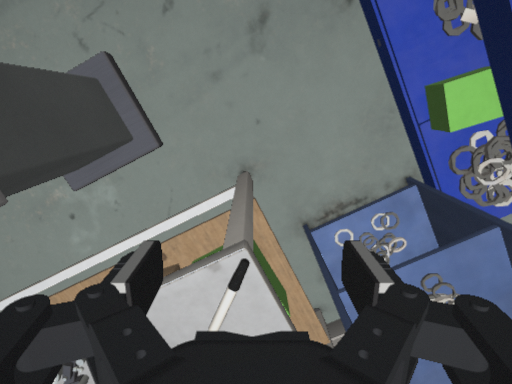

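```bash
python3 - <<'E'
from h import *
im=dict(np.load("pics/top0.npz"))
p=im["pixels"][...,::-1]
cv2.imwrite("pics/top0z.png",cv2.resize(p[90:280,105:305],None,fx=3.9,fy=3,interpolation=cv2.INTER_CUBIC)[:600] if 0 else cv2.resize(p[90:280,105:355],None,fx=3.1,fy=3.1,interpolation=cv2.INTER_CUBIC))
im=dict(np.load("pics/side0.npz"));p=im["pixels"][...,::-1]
cv2.imwrite("pics/side0z.png",cv2.resize(p[170:340,150:370],None,fx=3.5,fy=3.5,interpolation=cv2.INTER_CUBIC))
E
```

```text
(no output)
```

View pics/top0z.png

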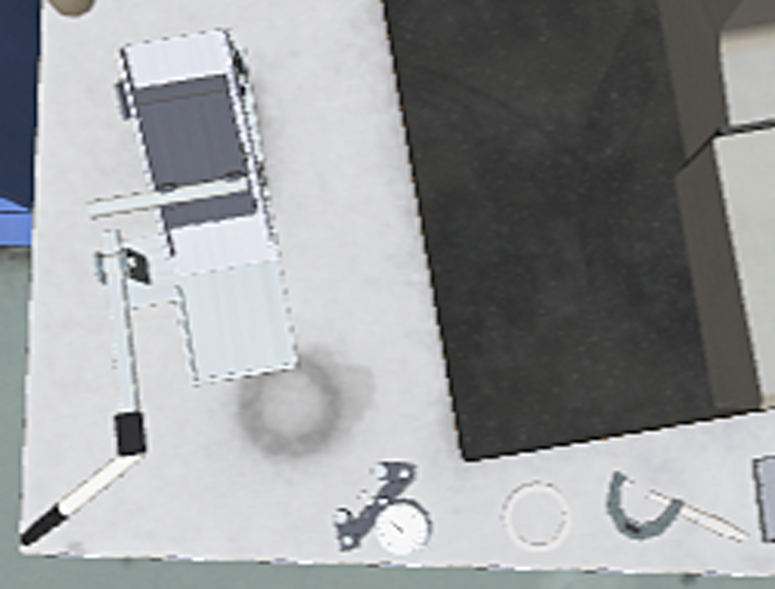

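View pics/side0z.png

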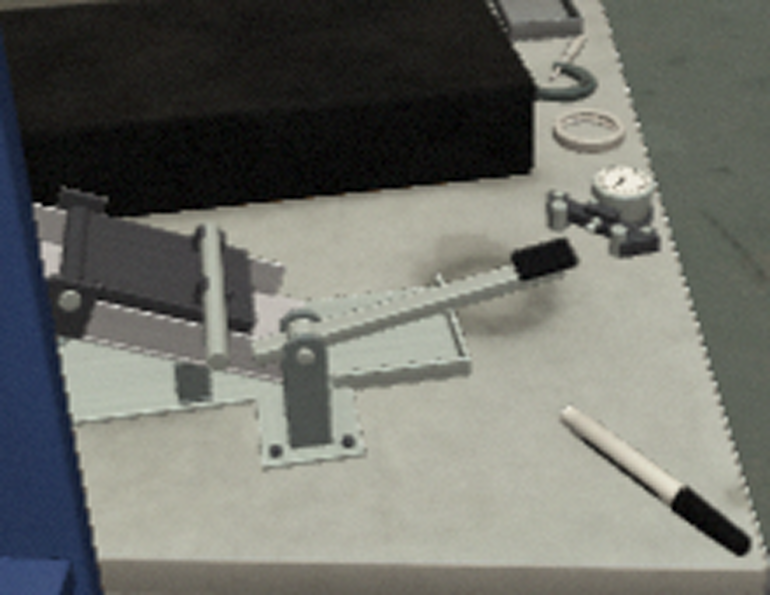

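```bash
python3 - <<'E'
from h import *
im=dict(np.load("pics/top0.npz"));W=cloud(im);p=im["pixels"].astype(int)
# height map zoomed picture
z=W[...,2];zz=np.clip(np.nan_to_num(z)/0.16,0,1)
c=cv2.applyColorMap((zz*255).astype(np.uint8),cv2.COLORMAP_JET)[90:280,105:355]
cv2.imwrite("pics/top0h.png",cv2.resize(c,None,fx=3.1,fy=3.1,interpolation=cv2.INTER_NEAREST))
print("bench",np.nanmedian(z[200:225,205:220]))
# paddle
m=np.zeros(z.shape,bool);m[215:245,135:160]=1
m&=(z>0.08)
m&=p.sum(-1)<150
print("paddle",m.sum(),np.nanmean(W[m],0),np.nanmin(W[m],0),np.nanmax(W[m],0))
b=np.zeros(z.shape,bool);b[160:245,125:160]=1;b&=(z>0.07)&(z<.125)
v,u=np.nonzero(b)
for r in range(164,240,4):
    k=b[r]&(np.arange(512)<165); 
    if k.sum(): print(r,np.nanmean(W[r][k],0).round(4),k.sum(),np.nonzero(k)[0][[0,-1]])
E
```

```text
bench -5.88012759622238e-07
paddle 59 [0.46416492 0.30225158 0.11756059] [0.4470274  0.28928795 0.11133108] [0.4802265  0.312975   0.12409511]
164 [0.6357 0.3332 0.0734] 2 [141 142]
168 [0.6247 0.3334 0.0759] 5 [139 143]
172 [0.6135 0.3303 0.0813] 12 [136 147]
176 [0.6028 0.3293 0.0833] 14 [135 148]
180 [0.5923 0.3307 0.0812] 9 [137 145]
184 [0.5815 0.3251 0.0861] 6 [140 145]
188 [0.571  0.3217 0.0874] 6 [141 146]
192 [0.5603 0.3205 0.0905] 6 [141 146]
196 [0.5498 0.3171 0.0923] 6 [142 147]
200 [0.5393 0.316  0.0948] 6 [142 147]
204 [0.5288 0.3149 0.0977] 6 [142 147]
208 [0.5185 0.3117 0.0983] 6 [143 148]
212 [0.5081 0.311  0.0997] 6 [143 148]
216 [0.4979 0.3066 0.1052] 6 [144 149]
220 [0.4876 0.3061 0.1058] 6 [144 149]
224 [0.4775 0.3035 0.1149] 10 [142 151]
228 [0.4674 0.3016 0.1159] 9 [143 151]
232 [0.4574 0.2991 0.1193] 10 [143 152]
236 [0.4472 0.3015 0.1183] 8 [143 150]
```

View pics/top0h.png

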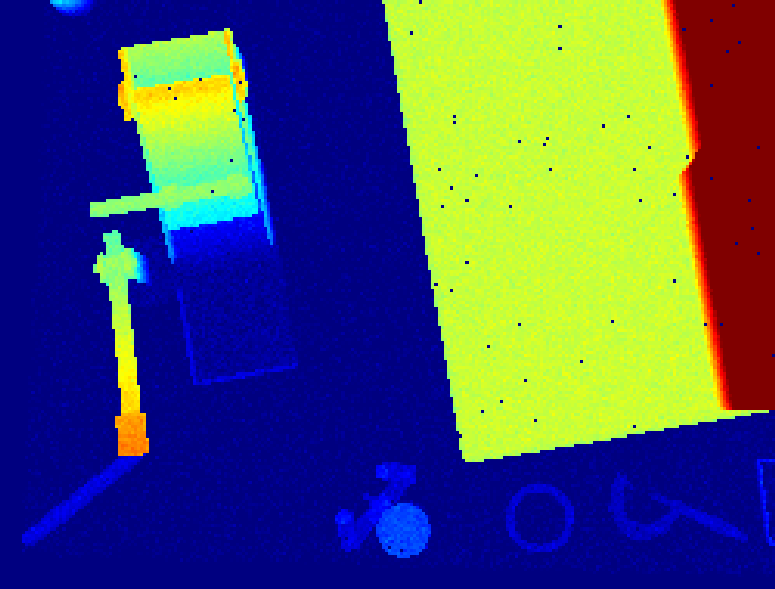

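```bash
python3 - <<'E'
from h import *
im=dict(np.load("pics/top0.npz"));W=cloud(im);z=W[...,2]
def line(P):
    return np.polyfit(P[:,0],P[:,1],1), np.std(P[:,1]-np.polyval(np.polyfit(P[:,0],P[:,1],1),P[:,0]))
# bar
b=np.zeros(z.shape,bool);b[182:222,138:152]=1;b&=(z>.07)&(z<.13);P=W[b];f,s=line(P);print("bar yaw",np.degrees(np.arctan(f[0])),s)
# left lip y=+45 : z 8..16mm
b=np.zeros(z.shape,bool);b[188:212,160:172]=1;b&=(z>.009)&(z<.02);P=W[b];f,s=line(P);print("leftlip",len(P),f,np.degrees(np.arctan(f[0])),s,P.mean(0))
b=np.zeros(z.shape,bool);b[205:218,166:203]=1;b&=(z>.009)&(z<.02);P=W[b];f=np.polyfit(P[:,1],P[:,0],1);print("frontlip",len(P),f,np.degrees(np.arctan(-f[0])),P.mean(0),P[:,1].min(),P[:,1].max())
# gauge points
b=np.zeros(z.shape,bool);b[232:275,208:248]=1;b&=(z>.004)
v,u=np.nonzero(b)
g=np.full((45,42),0)
for r in range(236,272): print(r,' '.join('%3d'%(1000*z[r,c]) for c in range(210,247)))
np.set_printoptions(suppress=True)
print(W[240,230],W[260,214])
E
```

```text
bar yaw 11.48961128981591 0.004436648184436662
leftlip 47 [0.18042497 0.17988546] 10.227556911033005 0.003161071661312712 [0.54591148 0.27838152 0.01297746]
frontlip 67 [-0.09520068  0.53963134] 5.438207673139757 [0.51714257 0.23622495 0.0139386 ] 0.1805081490059122 0.27524543470106966
236   0   1   0  -1   4  -3  -4   0   3   2  -3   1   1  -1   4  -4   0   3  -3   2   0   0   0   0   1  -2   0  -1   0   3   1  -3   1   1  -2  -2  -1
237   1  -1   1   4   2  -2  -1   1   3   0   0   0   0  -3  -4   3   1   1   3  -1  -2  -1   1   0   1   0  -2   2   2   0   1   3  -1   0   1   0  -1
238   1   1  -2   0  -1   0  -3   2  -2   2   3  -1   1   1   1   1   0   0   2   2   0   0   0  -6  -3  -1   0   2   1   0   3   0  -1  -4  -1   2  -5
239  -1   0   0  -2  -2  -1   1   3   0  -5   0   4   3  -1  -2  -2   1   0  12  14   9  15  15  10   3   1   0  -2  -2   1   0   0  -2   0  -1   4   0
240   1  -2   0   1  -2  -2   2   0   1   0  -1   1   0   0   2  -1  18  21  24  14  13  18  16  11  12  16  10  13  16  -4   2   2  -1  -2   2  -2   1
241   2   4  -1   4   1  -2   3   5   0   2  -5  -3  
[... 927 characters left out ...]
  2   3   0  10  12  10  13  12  13   9  -1   0   3  -1   2  -1   2   2   2   0   0
248  -1   1   0  -3   4   0   2   1   0   0   2   2   0   4   0   2   1  -2  11  14   8  16   7   9  15   4  -5   0   0   0   0  -1  -2  -4   0   0   0
249  -2   0   3   1   0   0   0   1   3   0  -1   3  10  14   0   0   0  12  22   9   9  14  11  12  11   5   0   0   0  -4   0  -4   0   2   4   1   0
250  -1   0   0  -3   3   1   2   1   0   0   2  -1  13  14  12  11  11  19  19  19  16  15  10  15   0   1   0   0  -4  -2   0   1   2  -2  -1   0   2Traceback (most recent call last):
  File "<stdin>", line 14, in <module>
  File "<stdin>", line 14, in <genexpr>
ValueError: cannot convert float NaN to integer
```

```bash
python3 - <<'E'
from h import *
for n in ("top","side"):
    W=cloud(dict(np.load(f"pics/{n}0.npz"))).reshape(-1,3)
    k=(W[:,2]>.13)&(W[:,0]>.25)&(W[:,0]<.85)&(W[:,1]>-.15)&(W[:,1]<.8)
    Q=W[k]; 
    if len(Q):
        h,xe,ye=np.histogram2d(Q[:,0],Q[:,1],bins=[np.arange(.25,.9,.1),np.arange(-.15,.85,.1)]);print(n,ye.round(2));print(h.astype(int))
E
```

```text
top [-0.15 -0.05  0.05  0.15  0.25  0.35  0.45  0.55  0.65  0.75]
[[   0    0    0    0    0 1241  678    0    0]
 [   0    0    0    0    0    0    0    0    0]
 [   0    0    0    0    0    0    0    0    0]
 [   0    0    0    0    0    0    0    0    0]
 [1852    0    0    0    0    0 2456    0    0]
 [4649    0    0    0    0    0 3827    0    0]]
side [-0.15 -0.05  0.05  0.15  0.25  0.35  0.45  0.55  0.65  0.75]
[[    0     0     0     0     0    83  8517   952     0]
 [    0     0     0     0     0     0     0     0     0]
 [    0     0     0     0     0     0     0     0     0]
 [   85     0     0     0     0     0     0     0     0]
 [ 1186     0     0     0     0     0 15423  3051  4123]
 [ 5275     0     0     0     0     0 17213  1594    37]]
```

>>> move_arm(
  targets=[56,0,-14,0,0,0,56,0,-14,0,0,0,56,0,-14,0,0,0,56,0,-14,0,0,0,55,0,-14,0,0,0],
  hand=-1,
  squeeze=20,
)

```text
time_s: 0.78
position: [0.4663, 0.3016, 0.214]
tool_rot: [[0.893, -0.0, 0.45], [-0.45, -0.0, 0.893], [-0.0, -1.0, -0.0]]
ft_force: [-0.1, 1.5, -0.4]
grip_width: 0.0004
```

```bash
cat >> h.py <<'E'
def wrist(n=None):
    s=env.observe();im=get_image("wrist");M=im["mount"];Rt=s["tool_rot"]
    Rc=Rt@M[:3,:3];tc=Rt@M[:3,3]+s["position"]
    im["R"]=Rc.T;im["t"]=-Rc.T@tc
    if n: save(im,n+".png");np.savez("pics/"+n+".npz",**im)
    return im
def ray(im,u,v,h):
    d=np.linalg.inv(im["intrinsics"])@np.array([u,v,1.]);d=im["R"].T@d;c=-im["R"].T@im["t"]
    return c+d*(h-c[2])/d[2]
def proj(im,X):
    p=im["R"]@np.asarray(X)+im["t"];p=im["intrinsics"]@p;return p[:2]/p[2]
E
python3 - <<'E'
from h import *
im=wrist("w1")
E
```

```text
(no output)
```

View pics/w1.png

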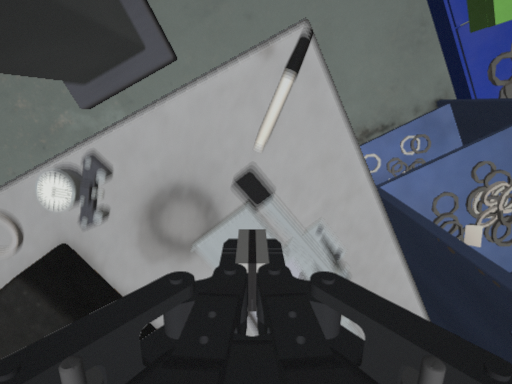

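```bash
python3 - <<'E'
from h import *
im=dict(np.load("pics/w1.npz"));p=im["pixels"][...,::-1]
a=cv2.resize(p[140:240,20:150],None,fx=6,fy=6,interpolation=cv2.INTER_CUBIC)
cv2.imwrite("pics/w1g.png",a)
a=cv2.resize(p[150:250,180:340],None,fx=5,fy=5,interpolation=cv2.INTER_CUBIC)
cv2.imwrite("pics/w1p.png",a)
print(ray(im,252,186,.118))
E
```

```text
[0.46490924 0.30193707 0.118     ]
```

View pics/w1g.png

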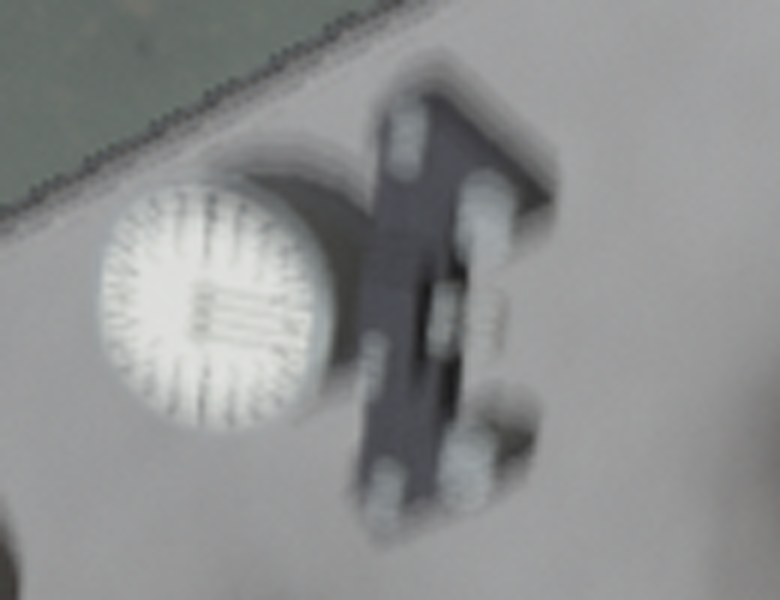

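View pics/w1p.png

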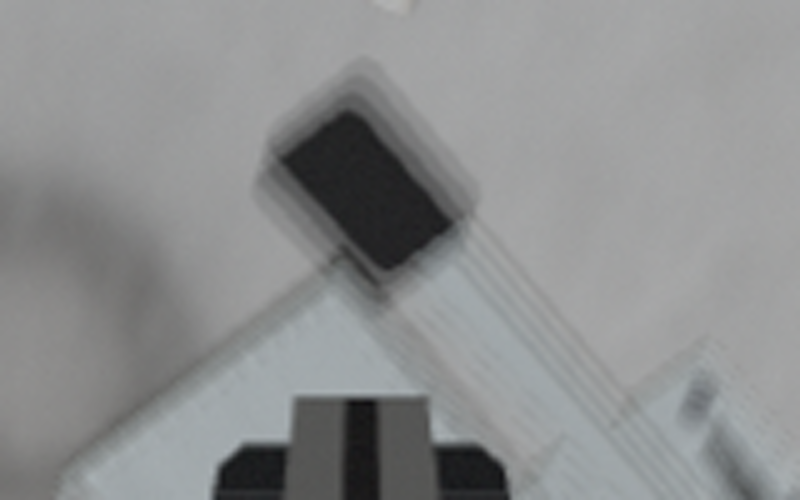

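>>> move_arm(
  targets=[0,18,0,0,0,0,0,18,0,0,0,0,0,18,0,0,0,0,0,14,0,0,0,0,0,10,0,0,0,0],
)

```text
time_s: 1.45
position: [0.465, 0.3031, 0.1354]
tool_rot: [[0.893, -0.001, 0.45], [-0.45, -0.0, 0.893], [-0.0, -1.0, -0.0]]
ft_force: [0.5, 0.6, 0.7]
grip_width: -0.0
```

>>> move_arm(
  targets=[0,10,0,0,0,0,0,12,0,0,0,0,0,14,0,0,0,0,0,14,0,0,0,0,0,8,0,0,0,0],
)

```text
time_s: 2.08
position: [0.4647, 0.303, 0.0771]
tool_rot: [[0.893, -0.001, 0.45], [-0.45, -0.0, 0.893], [-0.001, -1.0, -0.001]]
ft_force: [-1.9, -0.8, 2.5]
grip_width: -0.0001
```

>>> move_arm(
  targets=[0,4,0,0,0,0,0,3,0,0,0,0,0,0,0,0,0,0,0,0,0,0,0,0,0,0,0,0,0,0],
)

```text
time_s: 2.7
position: [0.4653, 0.3031, 0.0713]
tool_rot: [[0.893, 0.0, 0.45], [-0.45, 0.0, 0.893], [0.0, -1.0, 0.0]]
ft_force: [-1.0, -0.7, 2.6]
grip_width: -0.0
```

>>> move_arm(
  targets=[0,0,0,0,0,0,0,0,0,0,0,0,0,0,0,0,0,0,0,0,0,0,0,0,0,0,0,0,0,0],
)

```text
time_s: 3.32
position: [0.4652, 0.3031, 0.0712]
tool_rot: [[0.893, 0.0, 0.45], [-0.45, 0.0, 0.893], [0.0, -1.0, 0.0]]
ft_force: [-1.0, -0.0, 2.1]
grip_width: 0.0001
```

```bash
python3 - <<'E'
from h import *
s=env.observe();print(s["position"],s["ft_force"])
im=get_image("top");save(im,"t2.png");p=im["pixels"][...,::-1]
a=cv2.resize(p[90:280,105:305],None,fx=3,fy=3,interpolation=cv2.INTER_CUBIC)
cv2.imwrite("pics/t2z.png",a)
E
```

```text
[0.46523655 0.30308644 0.07116605] [-1.04569836 -0.0275657   2.11835122]
```

View pics/t2z.png

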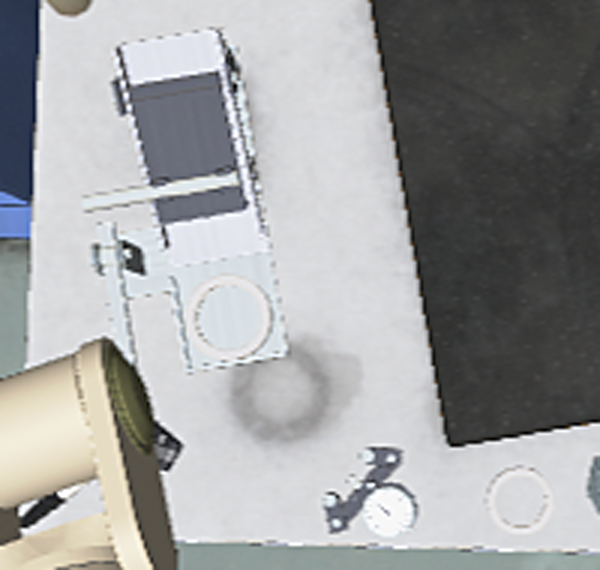

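The ring lies on the plate (zoom px 230,317, i.e. about 182,196 in the top image). I'll raise the finger now so the lever comes back.

>>> move_arm(
  targets=[0,-10,0,0,0,0,0,-12,0,0,0,0,0,-12,0,0,0,0,0,-12,0,0,0,0,0,-14,0,0,0,0],
)

```text
time_s: 4.0
position: [0.4649, 0.303, 0.1319]
tool_rot: [[0.893, -0.001, 0.45], [-0.45, -0.0, 0.893], [-0.001, -1.0, -0.001]]
ft_force: [-0.8, 0.5, -0.4]
grip_width: 0.0002
```

>>> move_arm(
  targets=[0,-16,0,0,0,0,0,-20,0,0,0,0,0,-20,0,0,0,0,0,-15,0,0,0,0,0,-10,0,0,0,0],
)

```text
time_s: 4.62
position: [0.4651, 0.3031, 0.2132]
tool_rot: [[0.893, 0.001, 0.45], [-0.45, 0.0, 0.893], [0.0, -1.0, 0.0]]
ft_force: [-0.2, 1.0, -0.5]
grip_width: 0.0001
```

>>> move_arm(
  targets=[0,0,-40,0,0,0,0,0,-45,0,0,0,0,0,-27,0,0,0,0,0,0,0,0,0,0,0,0,0,0,0],
)

```text
time_s: 5.25
position: [0.4151, 0.2035, 0.2123]
tool_rot: [[0.893, 0.0, 0.45], [-0.45, 0.0, 0.893], [0.0, -1.0, 0.0]]
ft_force: [-0.2, 0.6, 0.1]
grip_width: 0.0003
```

```bash
python3 - <<'E'
from h import *
im=wrist("w3")
t=get_image("top");np.savez("pics/t3.npz",**t)
a=cv2.resize(t["pixels"][90:280,105:305,::-1],None,fx=3,fy=3,interpolation=cv2.INTER_CUBIC)
cv2.imwrite("pics/t3z.png",a)
p=im["pixels"][...,::-1]
cv2.imwrite("pics/w3z.png",cv2.resize(p[80:340],None,fx=1.5,fy=1.5))
E
```

```text
(no output)
```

View pics/w3.png

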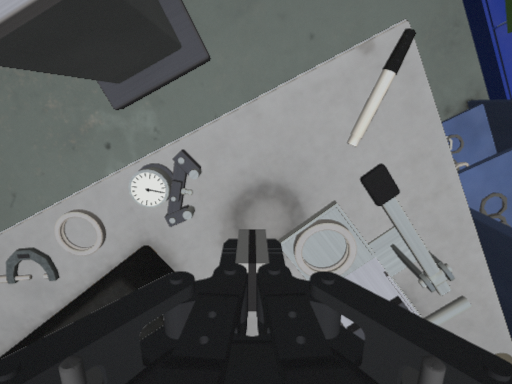

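View pics/t3z.png

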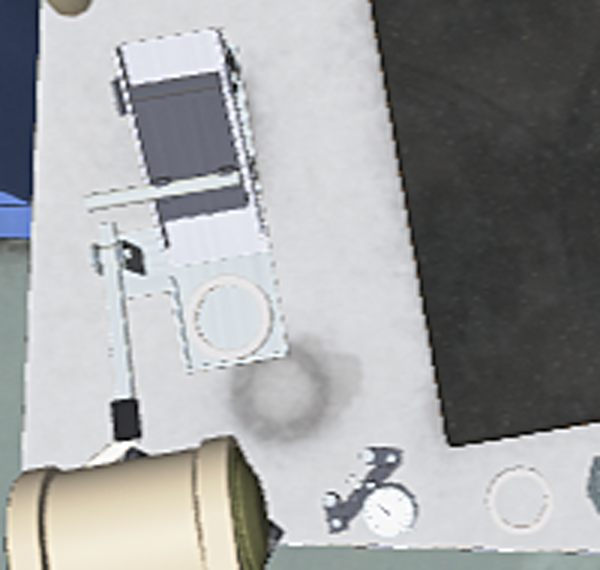

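```bash
python3 - <<'E'
from h import *
im=dict(np.load("pics/w3.npz"));p=im["pixels"][...,::-1]
cv2.imwrite("pics/w3g.png",cv2.resize(p[140:235,120:220],None,fx=6,fy=6,interpolation=cv2.INTER_CUBIC))
cv2.imwrite("pics/w3r.png",cv2.resize(p[195:295,270:390],None,fx=6,fy=6,interpolation=cv2.INTER_CUBIC))
E
```

```text
(no output)
```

View pics/w3g.png

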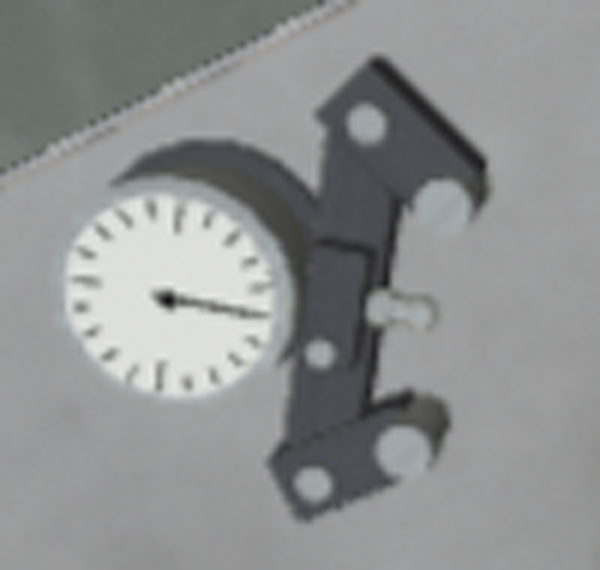

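View pics/w3r.png

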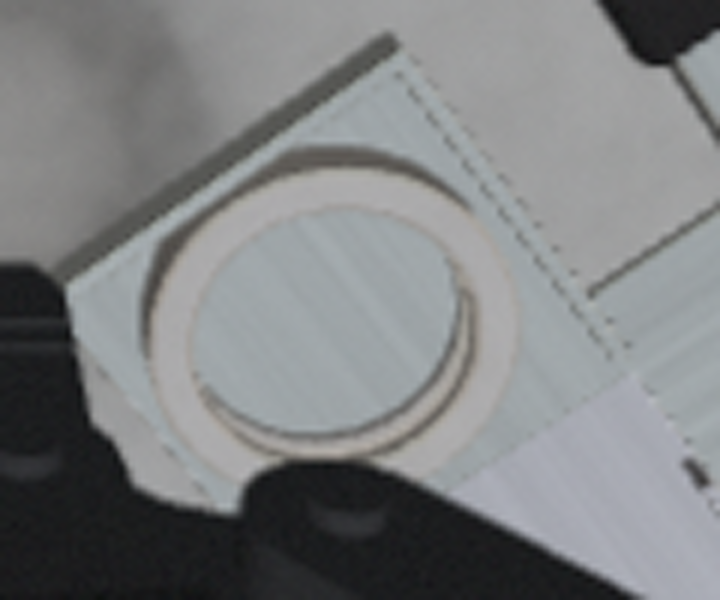

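```bash
cat > m.py <<'E'
from h import *
from scipy.optimize import least_squares
def pins(im,a,b):
    A=ray(im,*a,.022)[:2];B=ray(im,*b,.022)[:2];m=(A+B)/2;d=B-A
    print("pins",A,B,"dist",np.linalg.norm(d))
    d/=np.linalg.norm(d);return m,d,A,B
E
python3 - <<'E'
from m import *
im=dict(np.load("pics/w3.npz"))
f=lambda x,y,x0,y0:((x+.5)/6-.5+x0,(y+.5)/6-.5+y0)
m,d,A,B=pins(im,f(443,207,120,140),f(405,452,120,140))
n=np.array([-d[1],d[0]])
R=ray(im,*f(334,335,270,195),.02)[:2]
if n@(R-m)<0:n=-n
seat=m+n*46*np.cos(np.radians(35))/1000
print("n",n,"seat",seat)
t=dict(np.load("pics/t3.npz"))
tf=lambda x,y:((x+.5)/3-.5+105,(y+.5)/3-.5+90)
print("top ring",ray(t,*tf(230,317),.02),"rough w",R)
m2,d2,_,_=pins(t,tf(330,499),tf(367,457))
n2=np.array([-d2[1],d2[0]]); n2*=np.sign(n2@n); print("top seat",m2+n2*.0377,n2)
# ring: warm mask in hsv
p=im["pixels"]; hsv=cv2.cvtColor(p,cv2.COLOR_RGB2HSV).astype(int)
for q in [(290,250),(325,226),(355,250),(300,232),(325,245)]: print(q,p[q[1],q[0]],hsv[q[1],q[0]])
E
```

```text
pins [0.39223938 0.13672262] [0.43371644 0.10398672] dist 0.05283924321245506
n [0.61953761 0.78496697] seat [0.4363227  0.14993301]
top ring [0.5574965  0.23272351 0.02      ] rough w [0.55651847 0.23786995]
pins [0.39254703 0.13440639] [0.43201842 0.10158887] dist 0.0513320554718492
top seat [0.43638503 0.14698676] [0.63931826 0.76894223]
(290, 250) [155 162 165] [ 99  15 165]
(325, 226) [171 171 172] [120   1 172]
(355, 250) [172 171 172] [150   1 172]
(300, 232) [113 114 113] [ 60   2 114]
(325, 245) [157 165 167] [ 96  15 167]
```

```bash
python3 - <<'E'
from m import *
im=dict(np.load("pics/w3.npz"));p=im["pixels"].astype(int)
warm=(p[...,0]-p[...,2]>-4)&(p[...,1]>164)
m=np.zeros(warm.shape,bool);m[210:285,285:365]=1;m&=warm
k=(m).astype(np.uint8)
n,l,s,c=cv2.connectedComponentsWithStats(k);i=1+np.argmax(s[1:,4]);k=(l==i).astype(np.uint8);print(s[i])
cs,_=cv2.findContours(k,cv2.RETR_EXTERNAL,cv2.CHAIN_APPROX_NONE)
C=cs[0][:,0];P=np.array([ray(im,u,v,.02)[:2] for u,v in C if v<262])
r=least_squares(lambda q:np.hypot(*(P-q[:2]).T)-.0395,[.557,.235],loss="soft_l1",f_scale=.001);print(r.x,np.std(r.fun)*1000)
o=im["pixels"][...,::-1].copy();cv2.drawContours(o,cs,-1,(0,0,255),1)
cv2.imwrite("pics/w3m.png",cv2.resize(o[195:295,270:390],None,fx=5,fy=5,interpolation=cv2.INTER_NEAREST))
E
```

```text
[296 224  60  51 721]
[0.56151244 0.23587977] 3.3532850636085945
```

View pics/w3m.png

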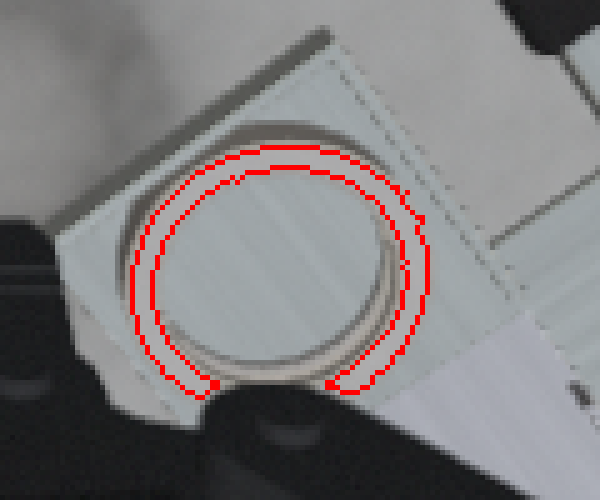

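```bash
python3 - <<'E'
from m import *
im=dict(np.load("pics/w3.npz"));p=im["pixels"].astype(int)
warm=(p[...,0]-p[...,2]>-4)&(p[...,1]>164)
m=np.zeros(warm.shape,bool);m[210:262,285:365]=1;m&=warm
v,u=np.nonzero(m);P=np.array([ray(im,a,b,.02)[:2] for a,b in zip(u,v)])
r=least_squares(lambda q:np.hypot(*(P-q[:2]).T)-q[2],[.557,.235,.035],loss="soft_l1",f_scale=.001);print(r.x,np.std(r.fun)*1000)
c=np.hypot(*(P-r.x[:2]).T);print(np.percentile(c,[2,50,98]))
y=np.radians(10.9);ex=np.array([np.cos(y),np.sin(y)]);ey=np.array([-ex[1],ex[0]])
fo=np.array([.4645,.3022])+.185*ex-.085*ey
print("feeder",fo,"run_out",fo-.106*ex,"ring in feeder",[(r.x[:2]-fo)@ex,(r.x[:2]-fo)@ey])
E
```

```text
[0.55771363 0.23763578 0.03528055] 2.3405892354447246
[0.03175963 0.03530046 0.03847462]
feeder [0.66223547 0.25371617] run_out [0.55814785 0.23367205] ring in feeder [np.float64(-0.10567686535958638), np.float64(0.003974333117297606)]
```

```bash
python3 - <<'E'
from m import *
t=dict(np.load("pics/top0.npz"));W=cloud(t);z=W[...,2]
for r in (120,150,180,200,210,220,230,236):
    c=np.nonzero((z[r,205:330]>.05))[0][0]+205
    print(r,c,W[r,c].round(3),W[r,c+3].round(3),W[r,c-2].round(3))
print(np.nanmedian(z[150:200,260:300]))
E
```

```text
120 234 [0.758 0.09  0.087] [0.758 0.082 0.09 ] [ 0.778  0.1   -0.003]
150 239 [0.679 0.074 0.086] [0.678 0.066 0.092] [0.692 0.083 0.001]
180 244 [0.6   0.058 0.088] [0.6   0.051 0.091] [0.607 0.066 0.002]
200 248 [0.547 0.046 0.091] [0.547 0.039 0.092] [ 0.551  0.053 -0.002]
210 249 [0.521 0.043 0.083] [0.521 0.035 0.089] [ 0.522  0.049 -0.003]
220 251 [0.495 0.037 0.087] [0.495 0.029 0.092] [0.494 0.043 0.   ]
230 254 [0.469 0.028 0.091] [0.47  0.021 0.091] [0.466 0.033 0.   ]
236 254 [0.454 0.028 0.089] [0.454 0.02  0.091] [0.45  0.033 0.   ]
0.09190310656294486
```

>>> move_arm(
  targets=[0,0,0,0,0.188,0,31,0,38,0,0,0,31,0,38,0,0,0,31,0,37,0,0,0,0,40,0,0,0,0],
)

```text
time_s: 5.98
position: [0.5616, 0.2375, 0.1727]
tool_rot: [[0.794, 0.007, 0.608], [-0.608, 0.001, 0.794], [0.004, -1.0, 0.005]]
ft_force: [0.1, -0.2, -1.1]
grip_width: -0.0001
```

```bash
python3 - <<'E'
from m import *
s=env.observe();print(s["position"],s["tool_rot"].round(3).tolist())
im=wrist("w4")
t=get_image("top");save(t,"t4.png")
E
```

```text
[0.56158861 0.23746856 0.17274938] [[0.794, 0.007, 0.608], [-0.608, 0.001, 0.794], [0.004, -1.0, 0.005]]
```

View pics/w4.png

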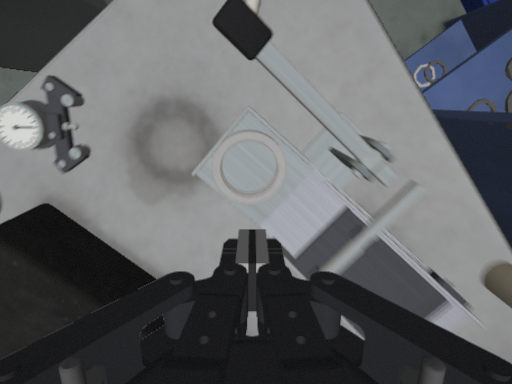

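```bash
python3 - <<'E'
from m import *
im=dict(np.load("pics/w4.npz"));p=im["pixels"].astype(int)
print(ray(im,248,166,.02))
W=cloud(im)
print("paddle z",np.nanmedian(W[20:35,232:248],(0,1)))
warm=(p[...,0]-p[...,2]>-4)&(p[...,1]>150)
m=np.zeros(warm.shape,bool);m[120:212,205:295]=1;m&=warm
v,u=np.nonzero(m);P=np.array([ray(im,a,b,.02)[:2] for a,b in zip(u,v)])
k=np.hypot(*(P-ray(im,248,166,.02)[:2]).T);P=P[(k<.043)&(k>.027)]
r=least_squares(lambda q:np.hypot(*(P-q[:2]).T)-q[2],[.557,.235,.035],loss="soft_l1",f_scale=.001);print(r.x,np.std(r.fun)*1000,len(P))
f=lambda a:a
A=(67.5,100);B=(73.5,155)
pn=pins(im,A,B);print(pn[0])
cv2.imwrite("pics/w4g.png",cv2.resize(im["pixels"][70:180,0:100,::-1],None,fx=5,fy=5,interpolation=cv2.INTER_CUBIC))
E
```

```text
[0.55365365 0.23868326 0.02      ]
paddle z [0.46315819 0.30244588 0.11911379]
[0.55663939 0.23731802 0.03518873] 2.7001217007998806 1770
pins [0.39301631 0.13840106] [0.43437725 0.10280986] dist 0.054566113962201304
[0.41369678 0.12060546]
```

View pics/w4g.png

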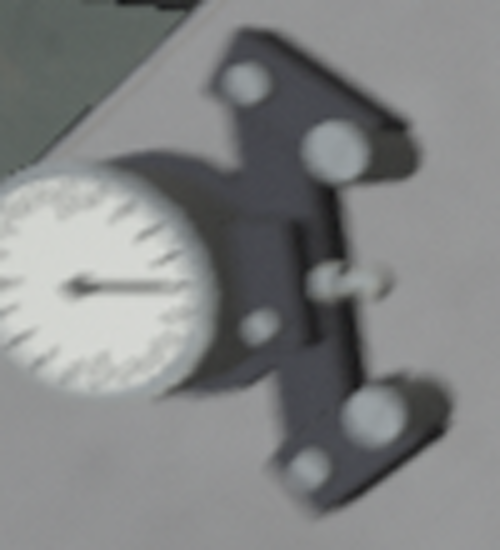

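>>> move_arm(
  targets=[0,30,0,0,0,0,0,30,0,0,0,0,0,30,0,0,0,0,0,30,0,0,0,0,0,10,0,0,0,0],
)

```text
time_s: 6.7
position: [0.5569, 0.2364, 0.0417]
tool_rot: [[0.794, -0.002, 0.608], [-0.608, -0.0, 0.794], [-0.001, -1.0, -0.001]]
ft_force: [0.2, 0.1, 0.6]
grip_width: -0.0001
```

```bash
python3 - <<'E'
from m import *
s=env.observe();print(s["position"],s["tool_rot"].round(3).tolist(),s["ft_force"])
im=wrist("w5")
t=get_image("top");save(t,"t5.png")
E
```

```text
[0.55688015 0.2364421  0.04172655] [[0.794, -0.002, 0.608], [-0.608, -0.0, 0.794], [-0.001, -1.0, -0.001]] [0.15654442 0.13003322 0.5638173 ]
```

View pics/w5.png

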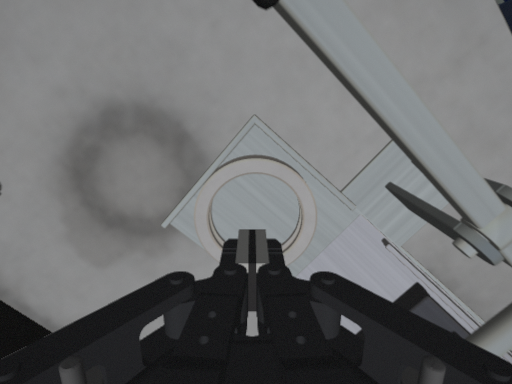

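>>> move_arm(
  targets=[0,10,0,0,0,0,0,9,0,0,0,0,0,6,0,0,0,0,0,0,0,0,0,0,0,0,0,0,0,0],
)

```text
time_s: 7.42
position: [0.5575, 0.2361, 0.0173]
tool_rot: [[0.793, 0.0, 0.609], [-0.609, 0.0, 0.793], [0.0, -1.0, 0.0]]
ft_force: [-0.3, 0.2, 0.5]
grip_width: 0.0
```

>>> move_arm(
  targets=[6,0,-5.3,0,0,0,6,0,-5.3,0,0,0,6,0,-5.3,0,0,0,6,0,-5.3,0,0,0,6,0,-5.3,0,0,0],
)

```text
time_s: 8.05
position: [0.5651, 0.1962, 0.0171]
tool_rot: [[0.793, -0.0, 0.609], [-0.609, -0.0, 0.793], [-0.0, -1.0, -0.0]]
ft_force: [0.0, 0.2, -0.3]
grip_width: -0.0001
```

```bash
python3 - <<'E'
from m import *
s=env.observe();print(s["position"],s["ft_force"])
t=get_image("top");cv2.imwrite("pics/t6z.png",cv2.resize(t["pixels"][90:280,105:305,::-1],None,fx=3,fy=3,interpolation=cv2.INTER_CUBIC))
im=wrist("w6")
E
```

```text
[0.5651223  0.1961996  0.01712203] [ 0.01425891  0.17539536 -0.34011851]
```

View pics/w6.png

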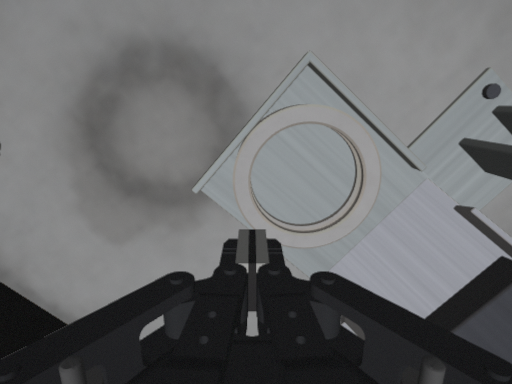

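```bash
python3 - <<'E'
from m import *
im=dict(np.load("pics/w6.npz"))
c=ray(im,307.5,174,.02);print(c)
fo=np.array([.66223,.25371]);y=np.radians(10.9);ex=np.array([np.cos(y),np.sin(y)]);ey=np.array([-ex[1],ex[0]])
print((c[:2]-fo)@ex,(c[:2]-fo)@ey, (np.array([.5651,.1962])-c[:2]))
E
```

```text
[0.55554511 0.23974055 0.02      ]
-0.1074017167769381 0.006456203065699103 [ 0.00955489 -0.04354055]
```

View pics/t6z.png

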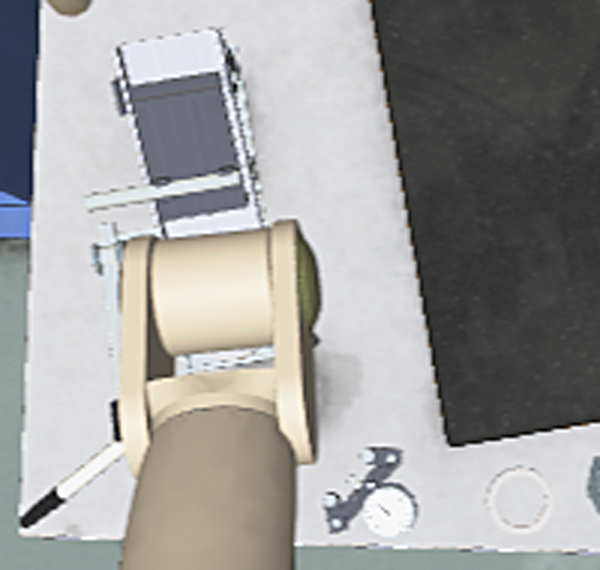

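```bash
python3 - <<'E'
from m import *
im=dict(np.load("pics/w6.npz"));W=cloud(im)
s=env.observe();Rt=s["tool_rot"];T=(W-s["position"])@Rt*1000
for r in range(224,270,4): print(r,[T[r,c].round(0).tolist() for c in (240,246,252,258,264)])
for q in [(150,262),(173,370),(120,320),(225,262),(240,262)]: print(q,W[q[0],q[1]].round(4),im["pixels"][q[0],q[1]])
E
```

```text
224 [[2.0, 17.0, -8.0], [0.0, 11.0, -5.0], [-6.0, -4.0, -1.0], [-6.0, -5.0, 2.0], [-6.0, -5.0, 6.0]]
228 [[5.0, 16.0, -8.0], [5.0, 15.0, -5.0], [3.0, 12.0, -1.0], [-4.0, -4.0, 2.0], [-4.0, -4.0, 6.0]]
232 [[-11.0, -27.0, -7.0], [-11.0, -27.0, -4.0], [-11.0, -26.0, -1.0], [-11.0, -27.0, 2.0], [-11.0, -27.0, 5.0]]
236 [[-11.0, -31.0, -6.0], [-11.0, -32.0, -4.0], [-11.0, -31.0, -1.0], [-11.0, -31.0, 2.0], [-11.0, -31.0, 5.0]]
240 [[-11.0, -35.0, -6.0], [-11.0, -36.0, -4.0], [-11.0, -36.0, -1.0], [-11.0, -35.0, 2.0], [-11.0, -35.0, 5.0]]
244 [[-11.0, -39.0, -6.0], [-11.0, -40.0, -4.0], [-11.0, -40.0, -1.0], [-11.0, -39.0, 2.0], [-11.0, -40.0, 4.0]]
248 [[-11.0, -43.0, -6.0], [-11.0, -43.0, -3.0], [-11.0, -43.0, -1.0], [-11.0, -43.0, 2.0], [-11.0, -42.0, 4.0]]
252 [[-11.0, -47.0, -6.0], [-11.0, -47.0, -3.0], [-11.0, -47.0, -1.0], [-11.0, -47.0, 2.0], [-11.0, -46.0, 4.0]]
256 [[-12.0, -51.0, -6.0], [-11.0, -50.0, -3.0], [-11.0, -50.0, -1.0], [-11.0, -49.0, 2.0], [-11.0, -51.0, 4.0]]
260 [[-11.0, -54.0, -6.0], [-11.0, -54.0, -3.0], [-12.0, -54.0, -1.0], [-11.0, -54.0, 1.0], [-11.0, -53.0, 4.0]]
264 [[-12.0, -58.0, -5.0], [-11.0, -56.0, -3.0], [-10.0, -55.0, -1.0], [-11.0, -56.0, 1.0], [-12.0, -58.0, 4.0]]
268 [[-12.0, -61.0, -5.0], [-9.0, -56.0, -3.0], [-9.0, -56.0, -1.0], [-13.0, -62.0, 1.0], [-12.0, -60.0, 4.0]]
(150, 262) [0.5325 0.2272 0.0052] [144 149 152]
(173, 370) [0.5747 0.2663 0.0217] [152 150 151]
(120, 320) [0.536  0.2607 0.0209] [154 153 154]
(225, 262) [0.5639 0.2029 0.0209] [153 153 154]
(240, 262) [0.5587 0.2056 0.0524] [76 76 75]
```

The ring has not moved: the depth map puts the fingertip about 25 mm behind the TCP (z about 42 mm), not 8 mm ahead, so the finger passed over it. I'll go back over the bore and descend using the measured tip height.

>>> move_arm(
  targets=[-10.8,0,9.3,0,0,0,-10.8,0,9.3,0,0,0,-10.8,0,9.3,0,0,0,0,0,0,0,0,0,0,0,0,0,0,0],
)

```text
time_s: 8.78
position: [0.5562, 0.2388, 0.0171]
tool_rot: [[0.794, -0.0, 0.608], [-0.608, -0.0, 0.794], [0.0, -1.0, -0.0]]
ft_force: [0.6, -0.3, -0.5]
grip_width: 0.0
```

```bash
python3 - <<'E'
from m import *
s=env.observe();im=wrist("w7");print(s["position"],s["ft_force"])
W=cloud(im);T=(W-s["position"])@s["tool_rot"]*1000
for r in range(216,236,2): print(r,[T[r,c].round(0).tolist() for c in (240,246,258,264)])
E
```

```text
[0.55621186 0.23875306 0.01707594] [ 0.58196872 -0.33331588 -0.48747364]
216 [[-6.0, 11.0, -8.0], [-5.0, 11.0, -4.0], [-5.0, 12.0, 3.0], [-5.0, 13.0, 7.0]]
218 [[-4.0, 12.0, -8.0], [-4.0, 12.0, -4.0], [-4.0, 12.0, 3.0], [-4.0, 12.0, 7.0]]
220 [[-3.0, 11.0, -8.0], [-2.0, 13.0, -4.0], [-3.0, 12.0, 3.0], [-2.0, 12.0, 7.0]]
222 [[-0.0, 14.0, -8.0], [-1.0, 12.0, -4.0], [-1.0, 13.0, 3.0], [-1.0, 12.0, 7.0]]
224 [[-0.0, 12.0, -8.0], [0.0, 12.0, -4.0], [0.0, 12.0, 3.0], [0.0, 12.0, 7.0]]
226 [[2.0, 14.0, -8.0], [1.0, 12.0, -4.0], [2.0, 13.0, 3.0], [1.0, 12.0, 7.0]]
228 [[2.0, 11.0, -8.0], [3.0, 12.0, -4.0], [3.0, 13.0, 3.0], [3.0, 12.0, 7.0]]
230 [[-12.0, -24.0, -6.0], [-11.0, -23.0, -3.0], [-11.0, -24.0, 2.0], [-11.0, -23.0, 5.0]]
232 [[-11.0, -26.0, -6.0], [-11.0, -26.0, -3.0], [-11.0, -26.0, 2.0], [-12.0, -26.0, 5.0]]
234 [[-12.0, -29.0, -6.0], [-12.0, -29.0, -3.0], [-12.0, -29.0, 2.0], [-12.0, -29.0, 5.0]]
```

View pics/w7.png

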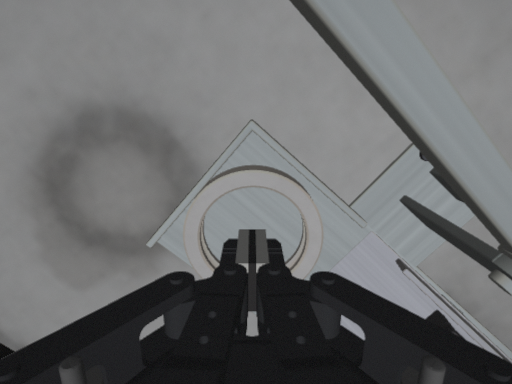

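>>> move_arm(
  targets=[0,8,0,0,0,0,0,8,0,0,0,0,0,6,0,0,0,0,0,5,0,0,0,0,0,0,0,0,0,0],
)

```text
time_s: 9.45
position: [0.5561, 0.2386, -0.0103]
tool_rot: [[0.793, -0.001, 0.609], [-0.609, -0.0, 0.793], [-0.001, -1.0, -0.001]]
ft_force: [0.4, -0.4, 0.8]
grip_width: -0.0001
```

```bash
python3 - <<'E'
from m import *
s=env.observe();im=wrist("w8");print(s["position"],s["ft_force"])
W=cloud(im);T=(W-s["position"])@s["tool_rot"]*1000
for r in range(224,236,2): print(r,[W[r,c].round(3).tolist() for c in (246,258)])
E
```

```text
[ 0.55609285  0.23863541 -0.01032952] [ 0.42795907 -0.36189637  0.81318623]
224 [[0.545, 0.242, 0.004], [0.549, 0.248, 0.006]]
226 [[0.546, 0.242, 0.006], [0.55, 0.247, 0.005]]
228 [[0.547, 0.241, 0.005], [0.55, 0.246, 0.006]]
230 [[0.545, 0.243, 0.014], [0.548, 0.248, 0.014]]
232 [[0.545, 0.243, 0.016], [0.548, 0.248, 0.018]]
234 [[0.545, 0.243, 0.019], [0.549, 0.247, 0.018]]
```

View pics/w8.png

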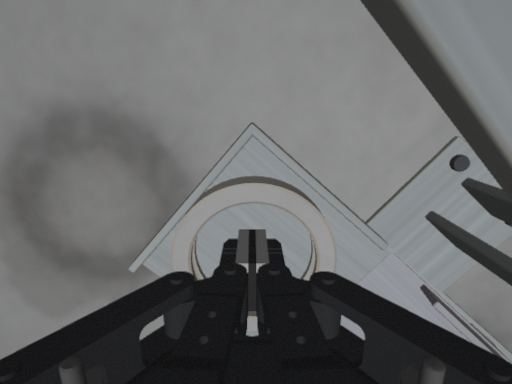

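>>> move_arm(
  targets=[0,4,0,0,0,0,6,0,-5.3,0,0,0,6,0,-5.3,0,0,0,6,0,-5.3,0,0,0,6,0,-5.3,0,0,0],
)

```text
time_s: 10.12
position: [0.5631, 0.2075, -0.0131]
tool_rot: [[0.793, 0.002, 0.609], [-0.609, 0.001, 0.793], [0.001, -1.0, 0.002]]
ft_force: [0.4, 2.2, 5.8]
grip_width: -0.0001
```

```bash
python3 - <<'E'
from m import *
s=env.observe();im=wrist("w9");print(s["position"],s["ft_force"])
E
```

```text
[ 0.56305915  0.20747312 -0.01310254] [0.43451345 2.23723734 5.82426385]
```

View pics/w9.png

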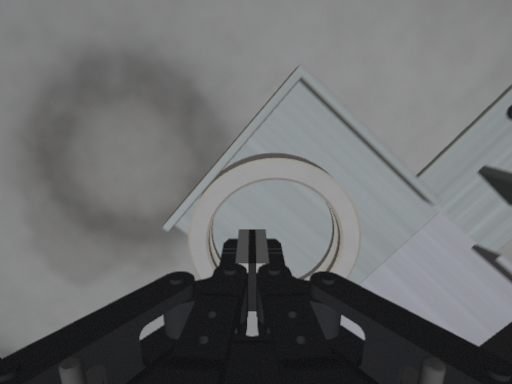

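>>> move_arm(
  targets=[0,-3,0,0,0,0,3,0,-2.65,0,0,0,6,0,-5.3,0,0,0,6,0,-5.3,0,0,0,6,0,-5.3,0,0,0],
)

```text
time_s: 10.8
position: [0.5678, 0.179, -0.011]
tool_rot: [[0.793, -0.0, 0.609], [-0.609, -0.0, 0.793], [-0.0, -1.0, -0.0]]
ft_force: [0.5, 0.6, -0.6]
grip_width: -0.0001
```

```bash
python3 - <<'E'
from m import *
s=env.observe();im=wrist("w10");print(s["position"],s["ft_force"])
E
```

```text
[ 0.5678286   0.17904699 -0.01100712] [ 0.50957661  0.58811497 -0.63044139]
```

View pics/w10.png

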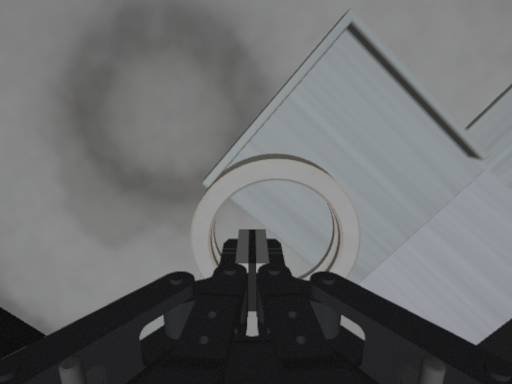

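>>> move_arm(
  targets=[9.6,0,-8.2,0,0,0,9.6,0,-8.2,0,0,0,9.6,0,-8.2,0,0,0,9.6,0,-8.2,0,0,0,9.6,0,-8.2,0,0,0],
)

```text
time_s: 11.48
position: [0.5811, 0.1172, -0.0109]
tool_rot: [[0.793, -0.0, 0.609], [-0.609, 0.0, 0.793], [-0.0, -1.0, 0.0]]
ft_force: [-0.7, 2.7, -0.1]
grip_width: -0.0001
```

```bash
python3 - <<'E'
from m import *
s=env.observe();im=wrist("w11");print(s["position"],s["ft_force"])
t=get_image("top");cv2.imwrite("pics/t11z.png",cv2.resize(t["pixels"][90:280,105:305,::-1],None,fx=3,fy=3,interpolation=cv2.INTER_CUBIC))
E
```

```text
[ 0.58106886  0.11721456 -0.01086016] [-0.68795179  2.68008089 -0.13123707]
```

View pics/w11.png

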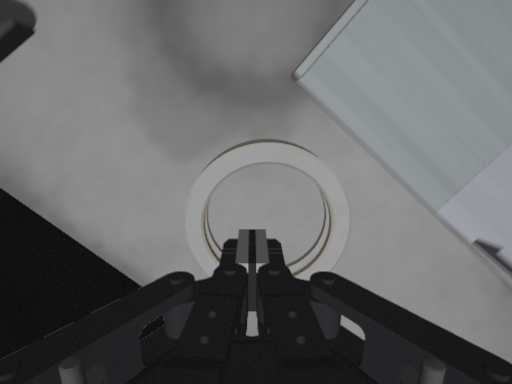

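>>> move_arm(
  targets=[-6,2.5,-4.4,0,0,0,-11,0,-8,0,0,0,-11,0,-8,0,0,0,-11,0,-8,0,0,0,-11,0,-8,0,0,0],
)

```text
time_s: 12.2
position: [0.5185, 0.12, -0.0133]
tool_rot: [[0.794, 0.001, 0.608], [-0.608, -0.0, 0.794], [0.001, -1.0, 0.0]]
ft_force: [1.6, 0.1, -0.0]
grip_width: 0.0002
```

```bash
python3 - <<'E'
from m import *
s=env.observe();im=wrist("w12");print(s["position"],s["ft_force"])
print([ray(im,u,v,.016).round(4) for u,v in [(268,213)]])
im=dict(np.load("pics/w11.npz"));print(ray(im,268,213,.016),ray(im,297,76,.014))
E
```

```text
[ 0.51848848  0.11998778 -0.01333008] [ 1.63155928  0.09333465 -0.02886661]
[array([0.5049, 0.139 , 0.016 ])]
[0.56831605 0.1358301  0.016     ] [0.52702549 0.18186641 0.014     ]
```

View pics/w12.png

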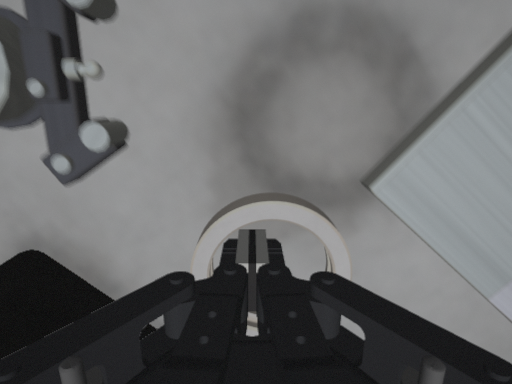

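>>> move_arm(
  targets=[-8.6,0,-6.6,0,0,0,-8.6,0,-6.6,0,0,0,-8.6,0,-6.6,0,0,0,-9,0,7.6,0,0,0,-9,0,7.6,0,0,0],
)

```text
time_s: 12.88
position: [0.4814, 0.1433, -0.0134]
tool_rot: [[0.793, -0.0, 0.609], [-0.609, -0.0, 0.793], [0.0, -1.0, -0.0]]
ft_force: [1.1, -2.3, 0.4]
grip_width: -0.0001
```

```bash
python3 - <<'E'
from m import *
s=env.observe();im=wrist("w13");print(s["position"],s["ft_force"])
E
```

```text
[ 0.48141873  0.1432877  -0.01336206] [ 1.1326162  -2.32435357  0.42519153]
```

View pics/w13.png

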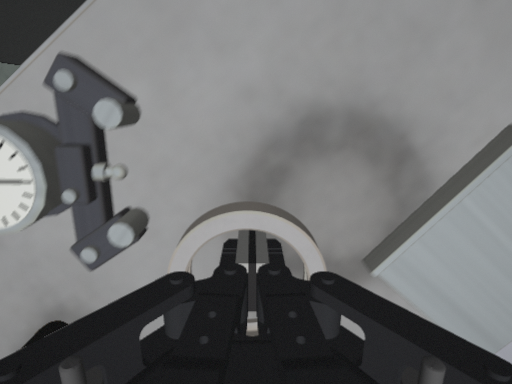

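>>> move_arm(
  targets=[-11,0,7,0,0,0,-11,0,6,0,0,0,-11,0,6,0,0,0,-11,0,6,0,0,0,-11,0,4,0,0,0],
)

```text
time_s: 13.55
position: [0.4551, 0.1999, -0.0134]
tool_rot: [[0.794, 0.0, 0.608], [-0.608, 0.0, 0.794], [-0.0, -1.0, 0.0]]
ft_force: [0.3, -0.5, -0.5]
grip_width: -0.0
```

```bash
python3 - <<'E'
from m import *
s=env.observe();im=wrist("w14");print(s["position"],s["ft_force"])
d=np.array([.4363,.1499])-s["position"][:2];print(d@s["tool_rot"][:2,0],d@s["tool_rot"][:2,2])
E
```

```text
[ 0.45513027  0.19985757 -0.01338858] [ 0.31400924 -0.51971505 -0.47961719]
0.015453260747506687 -0.051103170897422584
```

View pics/w14.png

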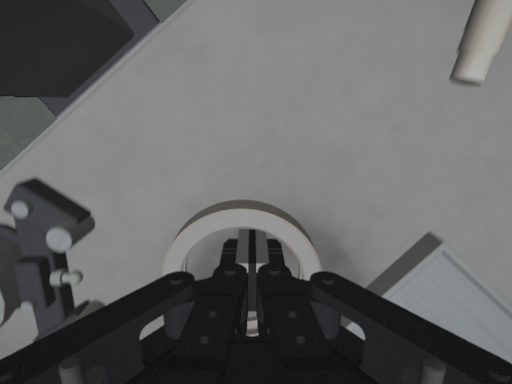

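```bash
python3 - <<'E'
from m import *
im=dict(np.load("pics/w14.npz"));s=env.observe()
rt=s["tool_rot"][:2][:,[0,2]]
P=np.array([ray(im,u,v,.016)[:2] for u,v in [(242,209),(166,265),(318,262),(195,227),(290,226)]])
r=least_squares(lambda q:np.hypot(*(P-q).T)-.04,[.47,.19]);print(r.x,r.fun*1000)
print("ring->seat tool xz",(np.array([.4363,.1499])-r.x)@rt,"finger->ring",(r.x-s["position"][:2])@rt)
A=ray(im,60,239,.022)[:2];print("pinA",A)
E
```

```text
[0.46556338 0.18557408] [ 1.30928445 -0.56801085 -0.84177464 -0.72237076 -0.2826899 ]
ring->seat tool xz [-0.00154866 -0.04611493] finger->ring [ 0.01828459 -0.00499439]
pinA [0.39235085 0.1376858 ]
```

>>> move_arm(
  targets=[8.5,0,-4,0,0,0,8,0,-8,0,0,0,0,0,-10,0,0,0,0,0,-9,0,0,0,0,0,-9,0,0,0],
)

```text
time_s: 14.22
position: [0.4439, 0.1567, -0.0133]
tool_rot: [[0.793, 0.0, 0.609], [-0.609, 0.0, 0.793], [0.0, -1.0, 0.0]]
ft_force: [0.8, 0.4, 0.5]
grip_width: -0.0
```

```bash
python3 - <<'E'
from m import *
s=env.observe();im=wrist("w15");print(s["position"],s["ft_force"])
d=np.array([.4363,.1499])-s["position"][:2];print(d@s["tool_rot"][:2,0],d@s["tool_rot"][:2,2])
E
```

```text
[ 0.44387973  0.15672795 -0.01329183] [0.84099227 0.42068406 0.45365094]
-0.0018556329214138275 -0.010031441799383778
```

View pics/w15.png

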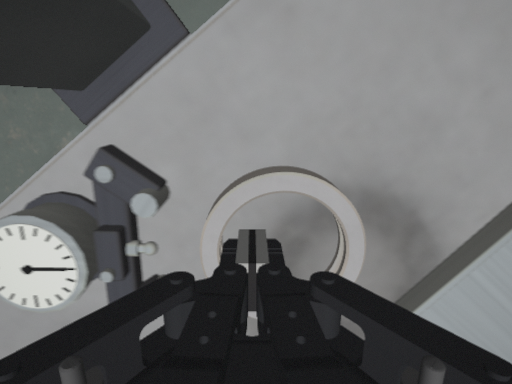

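>>> move_arm(
  targets=[-0.5,0,-6,0,0,0,-0.5,0,-6,0,0,0,-0.5,0,-5,0,0,0,-0.5,0,-4,0,0,0,0,0,-3,0,0,0],
)

```text
time_s: 14.9
position: [0.4281, 0.1394, -0.0133]
tool_rot: [[0.793, 0.0, 0.609], [-0.609, 0.0, 0.793], [0.0, -1.0, 0.0]]
ft_force: [2.8, 3.6, -0.3]
grip_width: -0.0002
```

```bash
python3 - <<'E'
from m import *
s=env.observe();im=wrist("w16");print(s["position"],s["ft_force"])
d=np.array([.4363,.1499])-s["position"][:2];print(d@s["tool_rot"][:2,0],d@s["tool_rot"][:2,2])
E
```

```text
[ 0.42811298  0.13941197 -0.01333465] [ 2.82050397  3.56983055 -0.33482429]
0.00011134373429974702 0.013304648109789678
```

View pics/w16.png

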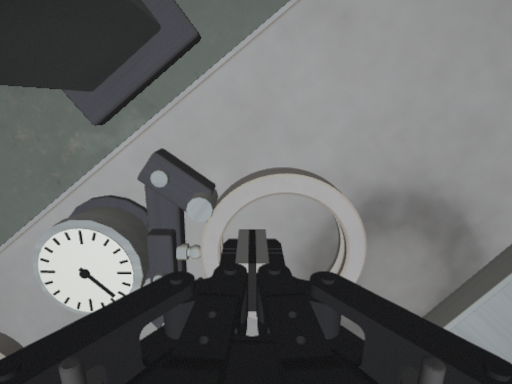

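>>> move_arm(
  targets=[0,0,-1,0,0,0,0,0,-1,0,0,0,0,0,-1,0,0,0,0,0,-1,0,0,0,0,0,0,0,0,0],
)

```text
time_s: 15.58
position: [0.4274, 0.1372, -0.013]
tool_rot: [[0.793, 0.004, 0.609], [-0.609, 0.002, 0.793], [0.002, -1.0, 0.004]]
ft_force: [6.7, 10.7, -0.9]
grip_width: -0.0
```

```bash
python3 - <<'E'
from m import *
s=env.observe();im=wrist("w17");print(s["position"],s["ft_force"])
p=im["pixels"][...,::-1];cv2.imwrite("pics/w17z.png",cv2.resize(p[140:340,30:380],None,fx=2.2,fy=2.2,interpolation=cv2.INTER_CUBIC))
E
```

```text
[ 0.42736504  0.1372185  -0.01302691] [ 6.66332126 10.70313331 -0.85854891]
```

View pics/w17z.png

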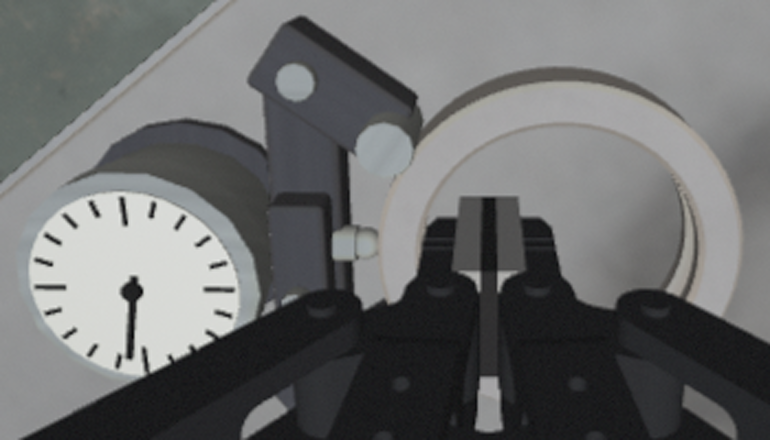

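>>> move_arm(
  targets=[0,0,1,0,0,0,0,0,3,0,0,0,0,0,6,0,0,0,0,0,8,0,0,0,0,-6,0,0,0,0],
)

```text
time_s: 16.25
position: [0.4366, 0.1509, -0.0075]
tool_rot: [[0.794, -0.001, 0.608], [-0.608, -0.0, 0.794], [-0.001, -1.0, -0.001]]
ft_force: [-0.3, 0.3, 0.9]
grip_width: -0.0001
```

>>> move_arm(
  targets=[0,-12,0,0,0,0,0,-20,0,0,0,0,0,-30,0,0,0,0,0,-40,0,0,0,0,0,-30,0,0,0,0],
)

```text
time_s: 16.88
position: [0.4365, 0.1504, 0.127]
tool_rot: [[0.793, 0.002, 0.609], [-0.609, 0.0, 0.793], [0.001, -1.0, 0.001]]
ft_force: [-0.4, 0.9, 0.0]
grip_width: 0.0003
```

>>> move_arm(
  targets=[0,-30,20,0,0,0,0,-30,20,0,0,0,0,-10,10,0,0,0,0,0,0,0,0,0,0,0,0,0,0,0],
)

```text
time_s: 17.5
position: [0.4663, 0.1898, 0.1943]
tool_rot: [[0.793, -0.001, 0.609], [-0.609, -0.0, 0.793], [-0.001, -1.0, -0.001]]
ft_force: [0.2, -0.6, 0.2]
grip_width: 0.0
```

```bash
python3 - <<'E'
from m import *
s=env.observe();im=wrist("w18");print(s["position"],s["ft_force"])
p=im["pixels"][...,::-1]
t=get_image("top");np.savez("pics/t18.npz",**t);cv2.imwrite("pics/t18z.png",cv2.resize(t["pixels"][90:280,105:305,::-1],None,fx=3,fy=3,interpolation=cv2.INTER_CUBIC))
E
```

```text
[0.4662959  0.18984579 0.19431415] [ 0.16035813 -0.63304183  0.19666112]
```

View pics/w18.png

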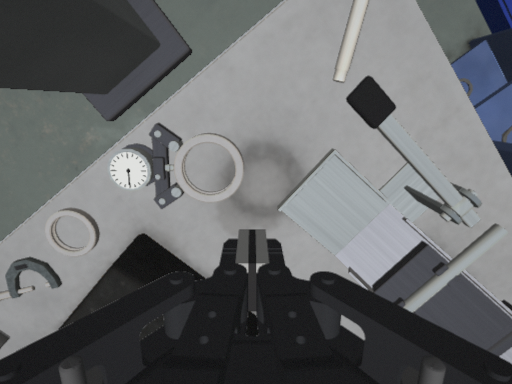

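View pics/t18z.png

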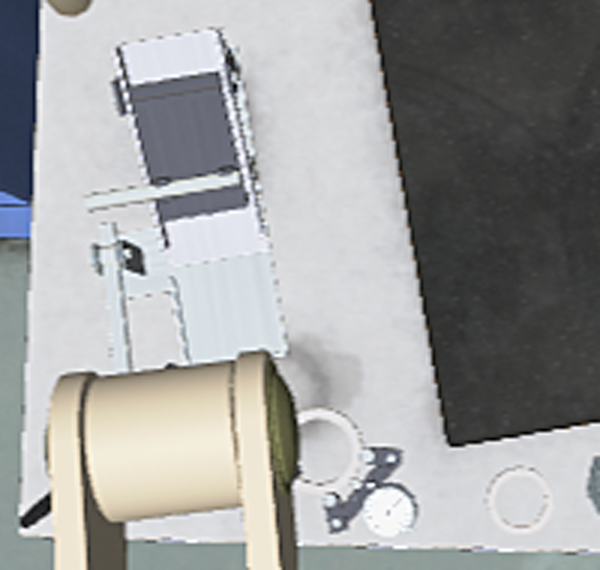

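```bash
python3 - <<'E'
from m import *
im=dict(np.load("pics/w18.npz"))
p=im["pixels"][...,::-1];cv2.imwrite("pics/w18z.png",cv2.resize(p[115:220,105:255],None,fx=5,fy=5,interpolation=cv2.INTER_CUBIC))
W=cloud(im);print("paddle z",np.nanmedian(W[95:110,362:380],(0,1)))
E
```

```text
paddle z [0.46252695 0.30385015 0.11909481]
```

View pics/w18z.png

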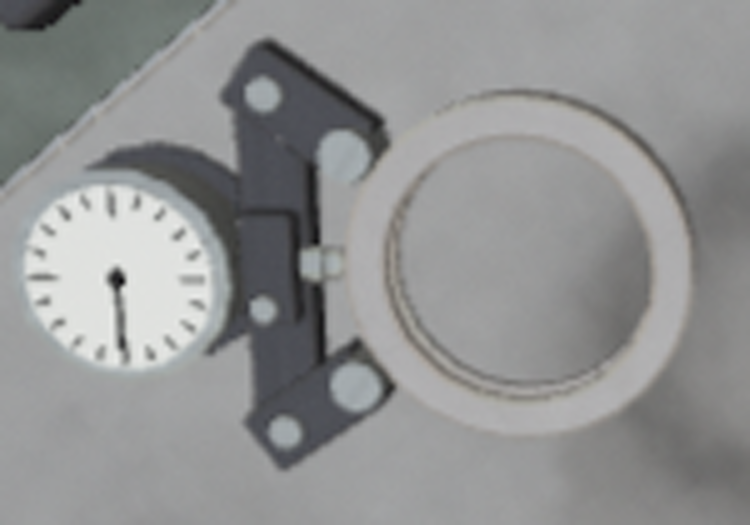

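```bash
python3 - <<'E'
from m import *
im=dict(np.load("pics/w18.npz"))
f=lambda x,y:((x+.5)/5-.5+105,(y+.5)/5-.5+115)
P=np.array([ray(im,*f(x,y),.016)[:2] for x,y in [(346,262),(692,268),(519,93),(525,435),(405,140),(640,385),(638,143)]])
r=least_squares(lambda q:np.hypot(*(P-q[:2]).T)-q[2],[.43,.15,.04]);print("ring",r.x,(r.fun*1000).round(1))
m,d,A,B=pins(im,f(345,157),f(358,388))
c=r.x[:2];print("to pins",np.linalg.norm(c-A),np.linalg.norm(c-B))
n=np.array([-d[1],d[0]]);n*=np.sign(n@(c-m));seat=m+n*.0377;print("seat",seat,"err mm",(c-seat)@n*1e3,(c-seat)@d*1e3)
E
```

```text
ring [0.43590971 0.14988805 0.03933378] [ 0.4 -0.   0.4  0.5 -1.  -0.8  0.4]
pins [0.39264543 0.13683416] [0.4342176  0.10398365] dist 0.05298491746007021
to pins 0.045190738134929895 0.0459355731082771
seat [0.43680541 0.14998848] err mm -0.6341230978655908 -0.6405036268784671
```

```bash
python3 - <<'E'
from h import *
print(env.close_job()); s=env.observe();print(s["time_s"],s["ft_force"])
E
```

```text
the job is handed in; nothing more can be done
None
the job is handed in; nothing more can be done
```

I pressed the lever until the ring ran out onto the plate, then let it rise. With the closed fingertip in the ring's bore, I slid it flat off the plate's open side and home into the dial gauge. I then lifted clear and handed the job in at about 17.5 s; no verdict was reported.

**Last checks, from the wrist image:**
- **Seating:** the ring's centre is about 1 mm from the gauge seat and 45.2 and 45.9 mm from the two pin centres, where 46 mm means touching.
- **Plunger:** the needle turned about 90° and stayed there after I let go. I could not read the travel in millimetres.
- **Push home:** the wrist force rose to about 12.6 N as the ring stopped against the pins.
- **Lever and flap:** the paddle is back up at 119 mm. The flap looks shut, but I judged that by eye and did not measure the lip's height.
- **Other things:** the small ring, micrometer and marker looked undisturbed. The wrist force was near zero with the arm clear.

**What disagreed:** the closed fingertips sat roughly 17–25 mm behind the TCP, not 8 mm ahead as stated.
- My first drag passed over the ring without touching it. I corrected the height, and the tip then rubbed the plate briefly at about 6 N.
- The lever was therefore pressed less far than planned, roughly 20–30 mm instead of 55 mm. I did not measure the lip's height during the press, but the ring did run out.

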